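# Make up the lens-cleaning and soldering kits

## Task

Make up the two kit trays for the next repairs. The lens-cleaning tray, with the long bay and the small pocket, gets the dust blower, the cleaning brush and the loupe; the soldering tray, the one with the roll of tape in it, gets the flux pen and, in its empty bay, the spool of solder. Lay each thing in the compartment meant for it, the brush and the pen in the long slots, flat on the floor, and leave the tape, the lens cap and the camera battery where they are.

Things in the scene. Friction and masses are not known exactly. Their poses are not given: they have to be found in the camera images.
- cleaning_tray: Fixed white tray with grey floor, 214 (x) x 115 (y), all mm; origin: underside centre. Heights over it: floor 5.5, rim 14.5, partitions 12. Slot on -y side, 208 x 28, centre line y=-40.5, walls notched (7 high) for 64 mm about x=0. At y -23.5 to 54.5: long blower bay, x -104 to 41, centre (-31.5, 15.5); small loupe pocket, 60 wide, centre (74, 15.5), floor raised to 9.5. Unequal bays, all empty.
- soldering_tray: Fixed white tray with grey floor, 214 (x) x 115 (y), all mm; origin: underside centre. Heights over it: floor 5.5, rim 14.5, partitions 12. Slot on -y side, 208 x 28, centre line y=-40.5, walls notched (7 high) for 64 mm about x=0. At y -23.5 to 54.5: two equal bays 102 wide, centres (-53, 15.5), holding the tape, and (53, 15.5), for the spool; the partition between stops at y=-6.
- brush: Cleaning brush with slim round wooden handle, 177 mm long, 14 mm thick, lying on the bench; 20 g. Origin: middle of its underside; x along the brush; balances at its middle. It does not roll.
- flux_pen: White flux pen with an orange band, 124 mm long, 12 mm thick, lying on the bench; 16 g. Origin: middle of its underside; x along the pen; balances at its middle. It does not roll.
- blower: Black rubber dust blower lying on its side: an egg-shaped bulb 50 mm thick that ends in a thin nozzle; 123 mm long in all, 60 g; it does not roll. Origin on its underside, below the middle of its length; x along it, towards the nozzle. The bulb is thickest at x = -18 mm, 25 mm above the underside: grip it there.
- solder_spool: Spool of solder wire standing on its flange, 54 mm in diameter and 38 mm high, 260 g. Origin on its underside, but the spool's axis stands at x = -2, y = +9 mm in its own frame (a short wire end sticks out on the -y side).
- loupe: Black watchmaker's loupe standing on its wide end, 28 mm high, 45 g: 38 mm in diameter up to 10 mm height, tapering from there to 26 mm at the top (grip it low, with the fingertips below 8 mm). Origin: centre of its underside, z up.
- tape_roll: Roll of black tape, 56 mm in diameter, 19 mm high, lying in the -x bay of the soldering tray, where it stays. Origin: centre of its underside.
- lens_cap: Black round lens cap, 54 mm in diameter, 8 mm high, lying on the bench; not wanted in either kit. Origin: centre of its underside.
- spare_battery: Flat black camera battery, 53 x 35 x 11 mm, lying on the bench; not wanted in either kit. Origin: centre of its underside; x along its length.
Things that resemble listed ones, but are neither listed nor needed, are in the scene too. What is shaped like the blower but white is not meant.

How it is judged:
By the outcome, as a careful person would: the job done as asked, in the order asked, and still so for the second after the job is handed in, with the robot touching nothing.
It also fails if it takes over 115 s, if anything falls off the work surface, if the arm or the gripper's body presses on something with over 40 N, if the wrist force passes 120 N, or if a joint passes its speed limit or range.

## Robot

A 6-joint arm with a two-finger parallel gripper is mounted at the origin on a cart in front of the work surface, level with it; the furniture and walls round the work are solid. World frame = base frame: x ahead of the robot, y to its left, z up, the work surface at z = 0. Lengths are in mm, angles in rad, forces in N, time in s.
With the tool pointing down it reaches from about 350 to 925 mm from the base axis. Payload 6.4 kg.
Tool frame: the origin (TCP) lies on the centre line of the jaws, within the pads' length; the fingertips stand 14 mm ahead of it and the grasp point (between the pads) lies 5 mm behind it; z points along the fingers, y is the line along which they close (so a half turn about z gives the same grasp; the last joint's range is limited). The gripper opens to 85 mm and grips with 20 to 120 N. Pads are 22 mm wide; open, the fingers measure 114 mm over their backs; the gripper's body (76 mm by 85 mm) begins 54 mm behind the grasp point. The pads swing forward as they close: fully open they stand 13 mm farther back than shut.
Start: joints at [1.051, 0.245, 1.558, -0, 1.339, -0.174], TCP at [220.315, 611.535, 245.29] pointing down, gripper open.
Joint ranges: [-3.13, 3.13], [-1.02, 2.26], [0.13, 2.54], [-0.95, 4.09], [0.21, 2.88], [-2.74, 2.74]. Speed limits (rad/s): [2.57, 2.57, 3.14, 3.14, 3.14, 3.14].

## Interface

Orientations are given as [roll, pitch, yaw] about the fixed x, y, z axes, in that order (R = Rz(yaw) Ry(pitch) Rx(roll)).
In Python, from workcell import r gives the robot as it stands. The module is installed in compiled form; this text tells all that it offers.
- The arm moves only by the tool carry_out, never from a script. Its argument "rows" is one flat list of numbers, 7 for each row, row after row: the shift along the tool's x, y, z as a fraction of full scale, then the turn, a rotation vector about the tool's x, y, z as a fraction of full scale, then the opening, from 0 (shut) to 1 (fully open). In form: [tx, ty, tz, wx, wy, wz, gripper, tx, ty, tz, wx, wy, wz, gripper, ...]. A call has 1 to 12 rows; each row shifts and turns the commanded pose from where the row before left it, along the tool's axes as they then stand; what a row does not reach is not made up. Full scale, the value 1, is 15 cm for a shift and 0.5 rad for a turn. A row lasts 1/10 s, in which the tool goes at most 50 mm and 8.59 degrees, less where a joint would pass 70% of its speed; a pose out of reach is approached as far as the arm can. A call with a number of a shift or a turn outside -1 to 1 is refused whole. A call with a gripper value outside its range is refused whole. The fingers move at their own pace and stop on an object; "newtons" is the grip in N (left out, the last holds). Time passes only in rows, so rows that do not move let the fingers close. It gives the time, the measured TCP pose, the force, the opening and the grip force at its end, in the units of the state.
- r.state(): the state, without advancing time (a new reading comes with each control period).
- r.read_camera(name): name is "scene" or "top" or "wrist"; returns the picture (384x512x3 uint8, red, green, blue); there is no depth.
- r.camera_params(name): a dict with "K" (3x3 intrinsics, pixels), "world_from_camera" (4x4, takes a point from camera to world coordinates); the wrist camera has in their place "hand_eye" (4x4, takes a point from camera to tool coordinates, whose origin is the TCP and whose axes are the flange's). Camera axes: x right, y down, z forward; pixel columns grow to the right and rows downward; lengths in mm; the calibration is good to about 2 mm. A picture is of the moment at which its call begins: read the wrist's pose just before it. camera_params takes no time and is no camera call.
- r.finish_job(): hands the job in; it is judged then, once.
The state is a dict: "clock": time; "joints": joint angles; "joint_vel": joint speeds; "joint_efforts": joint torques, N m; "position": TCP position; "orientation": TCP orientation; "contact_force": force on the tool from outside, world axes, zero at the start; "ft_torque": the same for the moment, N m; "grip_width": opening from 0.0 (shut) to 1.0 (fully open); "finger_force": force on a finger pad.
Only numpy, scipy, OpenCV 4.12 (cv2) and the standard library are available. Lean on these libraries where they do the work, as an engineer would, in place of code of your own. Each camera call takes 0.05 s, during which the arm holds its last target. There are 200 camera calls.

## Working session

There is one attempt and no reset: what is moved stays moved. The work goes in short steps, Python scripts to look and compute and a tool call to move; the robot and the scene stay as the last step left them, time stands still between calls to the robot, and variables do not carry over. Pictures are saved under pics/ and viewed, at most 14 in all, crops included, and the job is handed in when it is done.

Besides the shell and the picture viewer there is one more tool, called as name(argument=value, ...) on one line, values as JSON. carry_out: Moves the arm, as the interface text tells. Its arguments: {"type":"object","properties":{"rows":{"type":"array"},"newtons":{"type":"number"}},"required":["rows"]}

```bash
mkdir -p pics; cat > h.py <<'E'
import numpy as np, cv2
from scipy.spatial.transform import Rotation as R
from workcell import r
def snap(n,f):
    im=r.read_camera(n); cv2.imwrite('pics/'+f,cv2.cvtColor(im,cv2.COLOR_RGB2BGR)); return im
def cast(n,uv,z,T=None):
    p=r.camera_params(n); T=np.array(p['world_from_camera']) if T is None else T
    uv=np.atleast_2d(uv).astype(float); d=np.c_[uv,np.ones(len(uv))]@np.linalg.inv(np.array(p['K'])).T@T[:3,:3].T
    o=T[:3,3]; return o+d*((z-o[2])/d[:,2])[:,None]
def wT():
    s=r.state(); A=np.eye(4); A[:3,:3]=R.from_euler('xyz',s['orientation']).as_matrix(); A[:3,3]=s['position']
    return A@np.array(r.camera_params('wrist')['hand_eye'])
E
python3 - <<'E'
from h import *
s=r.state(); print(s['orientation'],s['position'],s['clock'])
for n in ('top','scene'):
    im=snap(n,n+'0.png'); p=r.camera_params(n); print(n,np.round(p['K'],1).tolist(),np.round(p['world_from_camera'],3).tolist())
T=wT();im=snap('wrist','wrist0.png');print(np.round(T,2).tolist(),np.round(r.camera_params('wrist')['hand_eye'],3).tolist())
E
```

```text
[-3.13966834e+00 -3.73473079e-04  2.79577735e+00] [220.02150139 611.0603758  244.17081088] 0.0
top [[492.6, 0.0, 259.2], [0.0, 492.6, 194.6], [0.0, 0.0, 1.0]] [[0.062, -0.974, 0.218, 173.651], [-0.998, -0.061, 0.011, 290.411], [0.003, -0.218, -0.976, 1548.093], [0.0, 0.0, 0.0, 1.0]]
scene [[398.3, 0.0, 246.5], [0.0, 398.3, 195.0], [0.0, 0.0, 1.0]] [[0.82, -0.229, 0.524, -61.569], [-0.572, -0.361, 0.737, -512.52], [0.021, -0.904, -0.427, 506.285], [0.0, 0.0, 0.0, 1.0]]
[[0.34, 0.91, 0.25, 156.61], [0.94, -0.32, -0.09, 634.87], [-0.0, 0.27, -0.96, 374.01], [0.0, 0.0, 0.0, 1.0]] [[0.002, -0.963, -0.27, 67.814], [1.0, 0.002, 0.0, 0.62], [0.0, -0.27, 0.963, -129.693], [0.0, 0.0, 0.0, 1.0]]
```

View pics/top0.png

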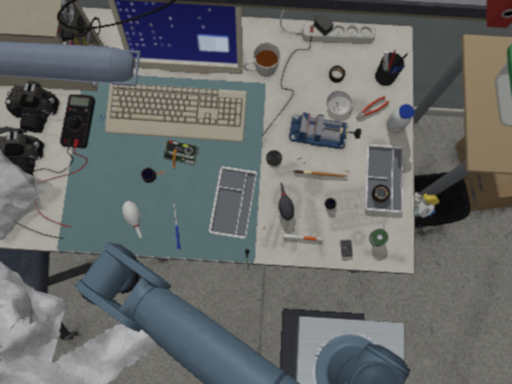

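View pics/scene0.png

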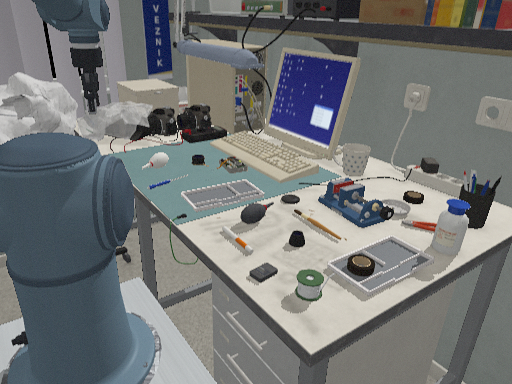

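The top view shows the cleaning tray at (233,202), the soldering tray at (383,180), the blower at (286,205), the brush at (321,174), the loupe at (330,203), the pen at (303,239), the spool at (379,238), the battery at (346,248) and the lens cap at (274,157). The scene view agrees. The white blower at (132,213) is a decoy.

```bash
python3 - <<'E'
from h import *
N=dict(ctray=(233,202),stray=(383,180),blower=(286,205),brush=(321,174),loupe=(330,203),pen=(303,239),spool=(379,238),batt=(346,248),cap=(274,157),bottle=(402,115),vise=(320,132))
for k,v in N.items(): print(k,cast('top',v,0)[0].round())
print(np.round(r.camera_params('wrist')['K'],1).tolist())
E
```

```text
ctray [490. 390.   0.]
stray [593. -91.   0.]
blower [491. 219.   0.]
brush [601. 111.   0.]
loupe [506.  79.   0.]
pen [385. 160.   0.]
spool [403. -79.   0.]
batt [365.  24.   0.]
cap [648. 267.   0.]
bottle [ 822. -152.    0.]
vise [744. 119.   0.]
[[293.7, 0.0, 260.6], [0.0, 293.7, 187.5], [0.0, 0.0, 1.0]]
```

carry_out(rows=[0,0,0,0,0,-0.23,1,0,0,0,0,0,-0.23,1,0,0,0,0,0,-0.23,1,-0.16,-0.23,0,0,0,0,1,-0.16,-0.23,0,0,0,0,1,-0.16,-0.23,0,0,0,0,1,-0.16,-0.23,0,0,0,0,1,-0.16,-0.23,0,0,0,0,1,-0.16,-0.23,0,0,0,0,1,-0.16,-0.23,0,0,0,0,1,-0.16,-0.23,0,0,0,0,1,-0.16,-0.23,0,0,0,0,1])

```text
clock: 1.35
position: [436.6, 299.3, 245.1]
orientation: [-3.142, -0.0, 3.141]
contact_force: [0.9, 0.4, -0.4]
grip_width: 1.002
finger_force: 0.0
```

```bash
python3 - <<'E'
from h import *
r.read_camera('wrist'); T=wT(); snap('wrist','a.png'); np.save('a.npy',T)
s=r.state(); print(s['clock'],s['position'],s['orientation'],s['joint_vel'])
E
```

```text
1.45 [438.24641616 297.52932395 245.17524123] [-3.14062393e+00  4.82960886e-04  3.13512010e+00] [ 7.32509795e-02 -3.14879638e-05  1.05443002e-03  3.88449706e-02
  8.41266613e-03  4.64049203e-02]
```

carry_out(rows=[0,-0.26,0,0,0,0,1,0,-0.26,0,0,0,0,1,0,-0.26,0,0,0,0,1,0,-0.26,0,0,0,0,1,0,0,0,0,0,0,1])

```text
clock: 1.95
position: [435.7, 142.3, 245.1]
orientation: [-3.141, -0.0, 3.136]
contact_force: [-0.3, -0.5, -0.3]
grip_width: 1.004
finger_force: 0.0
```

```bash
python3 - <<'E'
from h import *
r.read_camera('wrist'); T=wT(); snap('wrist','b.png'); np.save('b.npy',T)
s=r.state(); print(s['clock'],s['position'],s['orientation'])
E
```

```text
2.05 [435.76249764 144.79591491 245.19642995] [ 3.14111064e+00 -1.31277631e-04  3.13955133e+00]
```

carry_out(rows=[0,-0.26,0,0,0,0,1,0,-0.26,0,0,0,0,1,0,-0.26,0,0,0,0,1,0,-0.26,0,0,0,0,1,0,0,0,0,0,0,1])

```text
clock: 2.55
position: [436.2, -13.1, 245.4]
orientation: [-3.141, 0.0, 3.138]
contact_force: [0.3, 0.6, -0.3]
grip_width: 0.999
finger_force: 0.0
```

```bash
python3 - <<'E'
from h import *
r.read_camera('wrist'); T=wT(); snap('wrist','c.png'); np.save('c.npy',T)
s=r.state(); print(s['clock'],s['position'],s['orientation'])
ims=[cv2.imread(f'pics/{k}.png') for k in 'abc']
E
```

```text
2.65 [435.99267019 -10.53430438 245.18945719] [ 3.14083999e+00 -2.69046071e-04  3.14078690e+00]
```

carry_out(rows=[0,-0.26,0,0,0,0,1,0,-0.26,0,0,0,0,1,0,-0.26,0,0,0,0,1,0,-0.1,0,0,0,0,1,0,0,0,0,0,0,1])

```text
clock: 3.15
position: [436.2, -143.0, 245.2]
orientation: [3.141, -0.0, 3.14]
contact_force: [-0.3, 0.4, 0.1]
grip_width: 0.997
finger_force: 0.0
```

```bash
python3 - <<'E'
from h import *
r.read_camera('wrist'); T=wT(); snap('wrist','d.png'); np.save('d.npy',T)
s=r.state(); print(s['clock'],s['position'],s['orientation'])
E
```

```text
3.25 [ 435.94316524 -141.5609063   244.98900254] [ 3.14050075e+00 -5.26389234e-04 -3.14071765e+00]
```

View pics/a.png

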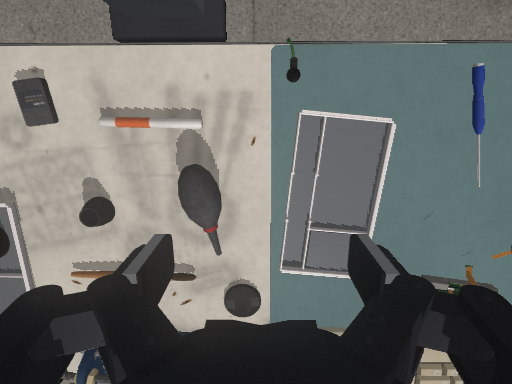

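View pics/c.png

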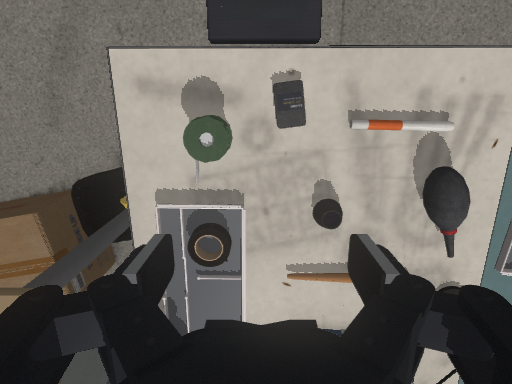

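View a shows the cleaning tray with corners (301,111), (395,122) and (282,271), the blower at (200,195) with its nozzle down, the pen at (150,123), the loupe at (97,210), the brush at (133,273) and the cap at (242,298). View c shows the spool at (207,139), the soldering tray corners (157,205) and (245,207), the tape at (210,245) and the loupe at (327,213).

```bash
python3 - <<'E'
from h import *
b,d=[cv2.imread(f'pics/{k}.png') for k in 'bd']
cv2.imwrite('pics/bd.png',np.hstack([cv2.resize(b,(400,300)),cv2.resize(d,(400,300))]))
# dark blobs etc. with heights by two views
im={k:cv2.imread(f'pics/{k}.png') for k in 'abcd'}
for k in 'abcd':
    hsv=cv2.cvtColor(im[k],cv2.COLOR_BGR2HSV); H,S,V=cv2.split(hsv)
    M={'dark':(V<75),'orange':(S>120)&(V>90)&((H<20)|(H>170)),'green':(S>60)&(H>45)&(H<85)&(V>30)}
    for n,m in M.items():
        m=m.astype('uint8')*255; m=cv2.morphologyEx(m,cv2.MORPH_OPEN,np.ones((3,3)))
        cs,_=cv2.findContours(m,0,2)
        for c in cs:
            a=cv2.contourArea(c)
            if 60<a<6000:
                q=cv2.minAreaRect(c); print(k,n,int(a),np.round(q[0],1),np.round(q[1],1),round(q[2]),[int(x) for x in cv2.boundingRect(c)])
E
```

```text
a dark 883 [242.5 300. ] [32. 35.] 90 [225, 284, 36, 33]
a dark 62 [354.5 227.6] [21.3  4. ] 5 [344, 225, 22, 6]
a dark 199 [  4.5 240. ] [32.  9.] 90 [0, 224, 10, 33]
a dark 754 [ 96.8 212.8] [29.  33.9] 45 [80, 197, 35, 30]
a dark 1488 [199. 192.] [56. 42.] 90 [178, 164, 43, 57]
a dark 741 [ 35.1 101.6] [51.3 32.6] 73 [13, 78, 45, 45]
a dark 207 [292.5  69. ] [24. 13.] 90 [286, 57, 14, 25]
a dark 4771 [165.  21.] [ 42. 122.] 90 [104, 0, 123, 43]
a orange 64 [ 88.  275.5] [ 3. 26.] 90 [75, 274, 27, 4]
a orange 78 [469.5 275.6] [18.3  6.6] 78 [466, 267, 9, 18]
a orange 279 [131.5 121.9] [33.3  9.4] 2 [115, 117, 34, 11]
b dark 103 [289.5 279. ] [ 6. 21.] 90 [279, 276, 22, 7]
b dark 66 [329.2 241.5] [13.   7.4] 82 [325, 235, 9, 14]
b dark 179 [450.5 229. ] [51.4  4.8] 5 [425, 225, 52, 9]
b dark 2179 [ 94.  238.5] [57. 48.] 90 [70, 210, 49, 58]
b dark 640 [210.9 213.3] [28.2 29.1] 63 [197, 199, 29, 31]
b dark 1895 [321. 199.] [64. 40.] 90 [301, 167, 41, 65]
b dark 1251 [160.1 104.2] [46.6 30.2] 79 [142, 81, 37, 47]
b dark 239 [421.  73.] [24. 14.] 90 [414, 61, 15, 25]
b dark 4884 [213.5
[... 550 characters left out ...]
 116, 44]
c orange 107 [334.  278.5] [ 5. 32.] 90 [318, 276, 33, 6]
c orange 462 [ 25.8 267.3] [14.3 54.4] 81 [0, 257, 53, 22]
c orange 289 [385.5 124.5] [ 9. 33.] 90 [369, 120, 34, 10]
d dark 82 [491.5 278.5] [ 5. 19.] 90 [482, 276, 20, 6]
d dark 64 [115.  237.5] [19.9  4.5] 70 [111, 228, 9, 20]
d dark 1446 [307.  244.5] [43. 42.] 90 [286, 223, 43, 44]
d dark 753 [427.  213.5] [29. 34.] 90 [410, 199, 35, 30]
d dark 514 [397. 104.] [44. 30.] 90 [382, 82, 31, 45]
d dark 4841 [305.5  21.5] [ 43. 115.] 90 [248, 0, 116, 44]
d orange 262 [442. 278.] [ 8. 42.] 90 [421, 274, 43, 9]
d orange 941 [ 47.1 270.1] [14.4 97.5] 81 [0, 257, 97, 28]
d orange 279 [493.1 125. ] [33.9  9.5] 2 [476, 120, 35, 11]
```

View pics/bd.png

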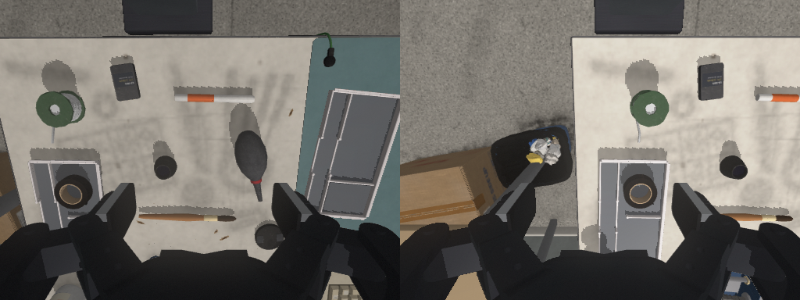

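View b/d show the brush at about (187,217)/400-px scale in b, the spool at (60,108) in b with its wire pointing down (world +x), and both trays with slots on their -y side. Now I'll measure.

```bash
cat > m.py <<'E'
from h import *
im={k:cv2.imread(f'pics/{k}.png') for k in 'abcd'}
C=dict(a=(436.3,299.5),b=(436.2,144.9),c=(436.2,-10.8),d=(436.2,-142.5))
Tm={}
for k in 'abcd':
    A=np.eye(4); A[:3,:3]=R.from_euler('xyz',[np.pi,0,np.pi]).as_matrix(); A[:3,3]=[*C[k],245.2]
    Tm[k]=A@np.array(r.camera_params('wrist')['hand_eye'])
K=np.array(r.camera_params('wrist')['K'])
def tri(obs):
    A=[]
    for k,uv in obs.items():
        P=K@np.linalg.inv(Tm[k])[:3]
        A+= [uv[0]*P[2]-P[0],uv[1]*P[2]-P[1]]
    A=np.array(A); x=np.linalg.lstsq(A[:,:3],-A[:,3],rcond=None)[0]; return x.round(1)
def blob(k,box,f,op=3):
    x0,y0,x1,y1=box; h=cv2.cvtColor(im[k],cv2.COLOR_BGR2HSV)[y0:y1,x0:x1]
    m=cv2.morphologyEx(f(*cv2.split(h)).astype('uint8'),cv2.MORPH_OPEN,np.ones((op,op)))
    c=max(cv2.findContours(m,0,1)[0],key=cv2.contourArea); return c[:,0].astype(float)+[x0,y0]
def corner(k,uv):
    g=cv2.cvtColor(im[k],cv2.COLOR_BGR2GRAY); return cv2.cornerSubPix(g,np.array([[uv]],np.float32),(4,4),(-1,-1),(3,50,.01))[0,0]
E
python3 - <<'E'
from m import *
org=lambda H,S,V:(S>120)&(V>90)&((H<20)|(H>170))
grn=lambda H,S,V:(S>60)&(H>45)&(H<85)&(V>30)
drk=lambda H,S,V:(V<85)
def rep(n,boxes,f):
    o={k:np.array(cv2.minAreaRect(blob(k,b,f).astype(np.float32))[0]) for k,b in boxes.items()}
    print(n,'tri',tri(o))
rep('band',dict(b=(230,110,290,140),c=(360,110,410,140)),org)
rep('spool',dict(b=(30,100,115,175),c=(170,105,240,165),d=(280,100,350,170)),grn)
for k,b in dict(b=(30,100,115,175),c=(170,105,240,165),d=(280,100,350,170)).items():
    c=blob(k,b,grn,5); (e,s,a)=cv2.fitEllipse(c.astype(np.float32)); print(' ell',k,np.round(e,1),np.round(s,1))
for k,b in dict(b=(185,190,240,235),c=(305,190,350,235)).items():
    c=blob(k,b,drk); print('loupe',k,np.round(cv2.minAreaRect(c.astype(np.float32))[:2],1).tolist(),cast('wrist',[c.mean(0)],14,Tm[k]).round(1))
for k,b in dict(a=(165,150,235,262),b=(285,150,350,262),c=(415,150,475,265)).items():
    c=blob(k,b,drk,1); w=cast('wrist',c,25,Tm[k]); 
    q=cv2.minAreaRect(w[:,:2].astype(np.float32)); v=cv2.boxPoints(q); 
    m=w[w[:,0]<w[:,0].min()+75]; e=cv2.fitEllipse(m[:,:2].astype(np.float32)) 
    tip=c[c[:,1].argmax()]
    print('blower',k,np.round(q[0],1),np.round(q[1],1),round(q[2],1),'ell',np.round(e[0],1),np.round(e[1],1),round(e[2]),'tip',tip,cast('wrist',[tip],25,Tm[k])[0].round(),'xmin',w[:,0].min().round(1))
ct={k:[corner(k,u) for u in us] for k,us in dict(a=[(301,111),(395,122),(282,271)],b=[(427,116)]).items()}
print('ctray',[ (u.round(1).tolist(),cast('wrist',u,14.5,Tm['a'])[0].round(1).tolist()) for u in ct['a']],'tri',tri(dict(a=ct['a'][0],b=ct['b'][0])))
st={k:[corner(k,u) for u in us] for k,us in dict(c=[(157,205),(245,207)],d=[(257,205),(342,207)]).items()}
for k in st: print('stray',k,[(u.round(1).tolist(),cast('wrist',u,14.5,Tm[k])[0].round(1).tolist()) for u in st[k]])
print([tri(dict(c=st['c'][i],d=st['d'][i])) for i in (0,1)])
I=cv2.cvtColor
t=cv2.imread('pics/scene0.png')[215:305,170:450]; b=im['b'][90:320,20:350]; dd=im['d'][110:384,230:400]
cv2.imwrite('pics/crop1.png',cv2.resize(t,None,fx=2.8,fy=2.8,interpolation=2))
cv2.imwrite('pics/crop2.png',np.hstack([cv2.resize(b[:230],(560,390),interpolation=2),cv2.resize(dd,(240,390),interpolation=2)]))
E
```

```text
band tri [391.1 140.3  13.1]Traceback (most recent call last):
  File "<stdin>", line 9, in <module>
  File "<stdin>", line 6, in rep
  File "m.py", line 18, in blob
    c=max(cv2.findContours(m,0,1)[0],key=cv2.contourArea); return c[:,0].astype(float)+[x0,y0]
ValueError: max() iterable argument is empty
```

```bash
cat > m2.py <<'E'
from m import *
for u in ((195,130),(220,150),(200,190)): print(cv2.cvtColor(im['c'],cv2.COLOR_BGR2HSV)[u[1],u[0]])
grn=lambda H,S,V:(S>70)&(H>40)&(H<100)&(V<120)
drk=lambda H,S,V:(V<85)
o={}
for k,b in dict(b=(30,100,115,175),c=(170,105,240,165),d=(280,100,350,170)).items():
    c=blob(k,b,grn); (e,s,a)=cv2.fitEllipse(cv2.convexHull(c.astype(np.float32))); print(' spool',k,np.round(e,1),np.round(s,1)); o[k]=e
print(tri({k:o[k] for k in 'cd'}),tri(o))
for k,b in dict(b=(185,190,240,235),c=(305,190,350,235)).items():
    c=blob(k,b,drk); print('loupe',k,np.round(cv2.minAreaRect(c.astype(np.float32))[:2],1).tolist(),cast('wrist',[c.mean(0)],14,Tm[k]).round(1))
for k,b in dict(a=(165,150,235,262),b=(285,150,350,262),c=(415,150,475,265)).items():
    c=blob(k,b,drk,1); w=cast('wrist',c,25,Tm[k]); 
    q=cv2.minAreaRect(w[:,:2].astype(np.float32))
    m=w[w[:,0]<w[:,0].min()+75]; e=cv2.fitEllipse(m[:,:2].astype(np.float32)) 
    tip=c[c[:,1].argmax()]
    print('blower',k,np.round(q[0],1),np.round(q[1],1),round(q[2],1),'ell',np.round(e[0],1),np.round(e[1],1),round(e[2]),'tip',tip,cast('wrist',[tip],25,Tm[k])[0].round(),'xmin',w[:,0].min().round(1))
ct={k:[corner(k,u) for u in us] for k,us in dict(a=[(301,111),(395,122),(282,271)],b=[(427,116)]).items()}
print('ctray',[ (u.round(1).tolist(),cast('wrist',u,14.5,Tm['a'])[0].round(1).tolist()) for u in ct['a']],'tri',tri(dict(a=ct['a'][0],b=ct['b'][0])))
st={k:[corner(k,u) for u in us] for k,us in dict(c=[(157,205),(245,207)],d=[(257,205),(342,207)]).items()}
for k in st: print('stray',k,[(u.round(1).tolist(),cast('wrist',u,14.5,Tm[k])[0].round(1).tolist()) for u in st[k]])
print([tri(dict(c=st['c'][i],d=st['d'][i])) for i in (0,1)])
t=cv2.imread('pics/scene0.png')[215:305,170:450]; b=im['b'][90:320,20:350]; dd=im['d'][110:384,230:400]
cv2.imwrite('pics/crop1.png',np.vstack([cv2.resize(t,(800,257),interpolation=2),np.hstack([cv2.resize(b,(490,341),interpolation=2),cv2.resize(dd,(212,341),interpolation=2),np.zeros((341,98,3),np.uint8)])]))
E
python3 m2.py
```

```text
[54 58 83]
[53 50 91]
[ 19  25 113]Traceback (most recent call last):
  File "m2.py", line 7, in <module>
    c=blob(k,b,grn); (e,s,a)=cv2.fitEllipse(cv2.convexHull(c.astype(np.float32))); print(' spool',k,np.round(e,1),np.round(s,1)); o[k]=e
  File "m.py", line 18, in blob
    c=max(cv2.findContours(m,0,1)[0],key=cv2.contourArea); return c[:,0].astype(float)+[x0,y0]
ValueError: max() iterable argument is empty
```

```bash
sed -i 's/^grn=.*/grn=lambda H,S,V:(S>35)\&(H>40)\&(H<100)\&(V<110)/' m2.py; python3 m2.py
```

```text
[54 58 83]
[53 50 91]
[ 19  25 113]
 spool b [ 69.7 139.7] [42.7 50.5]
 spool c [207.3 137.9] [46.5 48.9]
 spool d [319.1 137.7] [46.2 48.7]
[405.4 -73.3  25.9] [405.4 -73.7  33.9]
loupe b [[210.8, 213.1], [28.6, 29.1]] [[505.2  80.3  14. ]]
loupe c [[327.0, 213.5], [29.0, 28.0]] [[504.2  77.5  14. ]]
blower a [479.  224.1] [84.6 51.2] 13.4 ell [477.3 223.7] [50.1 81.4] 102 tip [204. 228.] [521. 227.  25.] xmin 437.2
blower b [482.4 221. ] [87.1 49.6] 17.5 ell [480.6 220.7] [48.6 83. ] 106 tip [321. 231.] [525. 223.  25.] xmin 440.5
blower c [481.1 222. ] [89.  55.7] 31.8 ell [479.5 221.1] [54.7 84.6] 113 tip [441. 232.] [526. 223.  25.] xmin 439.0
ctray [([299.6000061035156, 112.69999694824219], [377.0, 346.3, 14.5]), ([393.3999938964844, 122.5], [388.2, 459.1, 14.5]), ([280.3999938964844, 270.79998779296875], [589.1, 327.6, 14.5])] tri [379.4 347.4   5.7]
stray c [([156.8000030517578, 206.1999969482422], [494.9, -144.9, 14.5]), ([241.8000030517578, 208.0], [497.2, -34.7, 14.5])]
stray d [([254.6999969482422, 207.89999389648438], [496.9, -149.6, 14.5]), ([341.0, 207.6999969482422], [496.4, -37.5, 14.5])]
[array([ 500.5, -149.9,    1.4]), array([499.6, -35.2,   6.7])]
```

View pics/crop1.png

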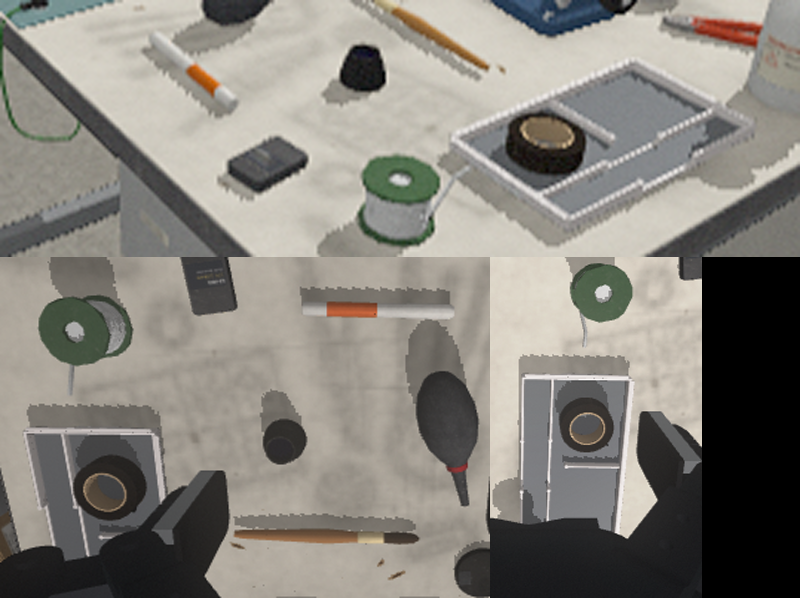

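The scene and crops confirm the layout. The spool's wire sticks out at mid height towards +x, and the soldering tray's free bay is at its far (+x) end. I'll go for the blower first.

carry_out(rows=[-0.034,0.27,0.1,0,0,0,1,-0.034,0.27,0.1,0,0,0,1,-0.034,0.27,0.1,0,0,0,1,-0.034,0.27,0.1,0,0,0,1,-0.034,0.27,0.1,0,0,0,1,-0.034,0.27,0.1,0,0,0,1,-0.034,0.27,0.1,0,0,0,1,-0.034,0.27,0.1,0,0,0,1,-0.034,0.27,0.1,0,0,0,1,0,0,0.1,0,0,-0.25,1,0,0,0.1,0,0,-0.25,1,0,0,0,0,0,0,1])

```text
clock: 4.45
position: [478.9, 223.0, 78.1]
orientation: [3.141, -0.005, -2.889]
contact_force: [-0.3, -0.7, 0.5]
grip_width: 0.997
finger_force: 0.0
```

```bash
cat >> h.py <<'E'
def to(x,y,z,yaw):
    "remaining world offset in tool axes and units"
    s=[r.state() for _ in range(1)][0]; A=R.from_euler('xyz',s['orientation']).as_matrix()
    d=A.T@(np.array([x,y,z])-s['position'])/150
    e=R.from_matrix(A.T@R.from_euler('xyz',[np.pi,0,yaw]).as_matrix()).as_rotvec()/.5
    print('t',round(s['clock'],2),'pos',np.round(s['position'],1),'shift',d.round(3),'turn',e.round(3),'w',round(float(s['grip_width']),3),'ff',np.round(s['finger_force'],1))
E
python3 - <<'E'
from h import *
T=wT();im=snap('wrist','e.png')
to(482,222,25,np.pi+.25)
E
```

```text
t 4.5 pos [480.1 222.7  79.4] shift [-0.012 -0.008  0.363] turn [ 0.001 -0.005 -0.001] w 1.002 ff 0.0
```

View pics/e.png

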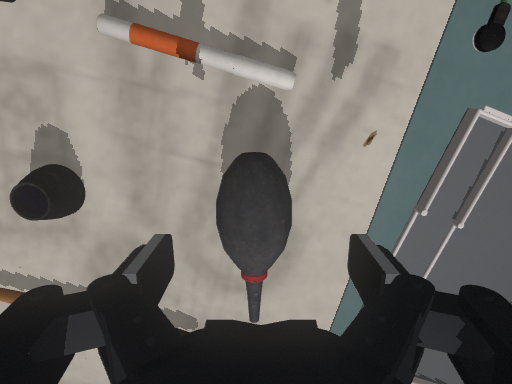

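The blower is straight in the jaws' frame, about 6 px left of centre (254 against 260). I'll shift slightly, descend and close.

carry_out(rows=[-0.012,-0.03,0.12,0,0,0,1,0,0,0.12,0,0,0,1,0,0,0.12,0,0,0,1,0,0,0,0,0,0,1,0,0,0,0,0,0,0.4,0,0,0,0,0,0,0.4,0,0,0,0,0,0,0.4,0,0,0,0,0,0,0.4,0,0,0,0,0,0,0.4], newtons=30)

```text
clock: 5.4
position: [485.9, 217.8, 28.0]
orientation: [3.141, 0.003, -2.893]
contact_force: [-2.8, 0.6, 7.5]
grip_width: 0.565
finger_force: 31.2
```

carry_out(rows=[0,0,-0.15,0,0,0,0.4,0,0,-0.25,0,0,0,0.4,0,0,-0.2,0,0,0,0.4,-0.01,0.26,0,0,0,0,0.4,-0.01,0.26,0,0,0,0,0.4,-0.01,0.26,0,0,0,0,0.4,-0.01,0.26,0,0,0,0,0.4,-0.01,0.26,0,0,0,0,0.4,0,0,0,0,0,0.23,0.4,0,0,0,0,0,0.23,0.4,0,0,0,0,0,0.23,0.4,0,0,0,0,0,0,0.4])

```text
clock: 6.6
position: [443.8, 408.3, 116.5]
orientation: [3.141, 0.0, 3.046]
contact_force: [-0.0, 0.5, -1.5]
grip_width: 0.566
finger_force: 31.6
```

```bash
python3 - <<'E'
from h import *
r.read_camera('wrist');T=wT();im=snap('wrist','f.png');np.save('f.npy',T)
to(443,411,31,np.pi-.091)
E
```

```text
t 6.7 pos [443.9 408.2 116.4] shift [0.008 0.018 0.57 ] turn [ 0.     0.    -0.005] w 0.564 ff 31.6
```

View pics/f.png

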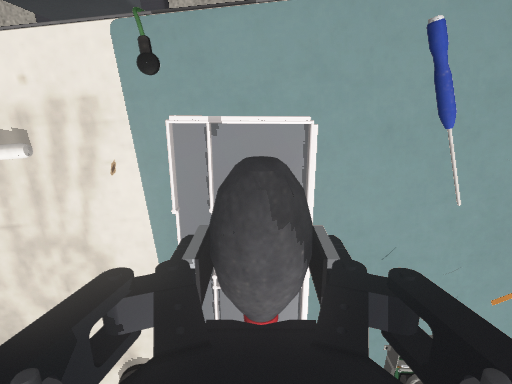

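```bash
python3 - <<'E'
from h import *
T=np.load('f.npy'); g=cv2.cvtColor(cv2.imread('pics/f.png'),cv2.COLOR_BGR2GRAY)
p=cv2.cornerSubPix(g,np.array([[[168,118]],[[316,123]]],np.float32),(4,4),(-1,-1),(3,50,.01))[:,0]
w=cast('wrist',p,14.5,T)[:,:2]; print(p,w,np.linalg.norm(w[1]-w[0]))
d=w[1]-w[0]; yaw=np.arctan2(d[1],d[0])-np.pi/2; ex=np.array([np.cos(yaw),np.sin(yaw)]); print(yaw,w.mean(0)+107*ex)
# refit from view a with reading pose
E
```

```text
[[166.22244 120.45053]
 [316.      123.     ]] [[381.08062507 341.5890606 ]
 [393.55143122 456.32769065]] 115.41435886776507
-0.10826383705067788 [493.68956378 387.39676171]
```

carry_out(rows=[-0.005,0.012,0.2,0,0,0,0.4,0,0,0.2,0,0,0,0.4,0,0,0.1,0,0,0,0.4,0,0,0.05,0,0,0,0.4,0,0,0,0,0,0,0.4])

```text
clock: 7.2
position: [445.2, 410.1, 34.4]
orientation: [-3.141, 0.0, 3.047]
contact_force: [0.2, 0.1, -0.9]
grip_width: 0.567
finger_force: 31.9
```

carry_out(rows=[0,0,0.013,0,0,0,0.4,0,0,0,0,0,0,0.4])

```text
clock: 7.4
position: [445.9, 410.6, 33.4]
orientation: [3.14, 0.002, 3.046]
contact_force: [-0.3, -0.6, 4.9]
grip_width: 0.567
finger_force: 32.2
```

carry_out(rows=[0,0,0,0,0,0,0.62,0,0,0,0,0,0,0.7,0,0,0,0,0,0,0.85,0,0,0,0,0,0,0.85,0,0,-0.1,0,0,0,0.85,0,0,-0.2,0,0,0,1,0,0,-0.3,0,0,0,1,0,0,-0.3,0,0,0,1,0,0,0,0,0,0,1])

```text
clock: 8.3
position: [448.8, 412.6, 176.3]
orientation: [3.132, 0.012, 3.046]
contact_force: [0.4, 0.4, 0.5]
grip_width: 1.001
finger_force: 0.0
```

```bash
python3 - <<'E'
from h import *
r.read_camera('wrist');T=wT();im=snap('wrist','g.png');np.save('g.npy',T)
to(601,111,150,np.pi)
E
```

```text
t 8.4 pos [445.8 410.6 169.6] shift [-1.22  -1.889  0.13 ] turn [ 0.005  0.007 -0.191] w 0.997 ff 0.0
```

View pics/g.png

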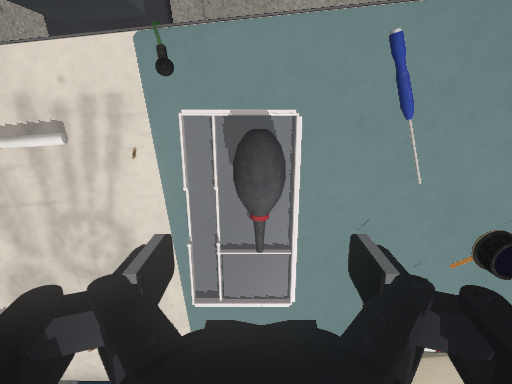

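The blower lies well in the long bay: tail at (260,128), nozzle tip at (260,250). The tray corners are at (180,112), (300,112), (193,304) and (292,304). Next is the brush.

carry_out(rows=[-0.152,-0.236,0,0,0,0,1,-0.152,-0.236,0,0,0,0,1,-0.152,-0.236,0,0,0,0,1,-0.152,-0.236,0,0,0,0,1,-0.152,-0.236,0,0,0,0,1,-0.152,-0.236,0,0,0,0,1,-0.152,-0.236,0,0,0,0,1,-0.152,-0.236,0,0,0,0,1,0,0,0,0,0,0.26,1,0,0,0,0,0,0.26,1,0,0,0,0,0,0.26,1,0,0,0,0,0,0.26,1])

```text
clock: 9.6
position: [598.2, 110.4, 165.0]
orientation: [-3.14, -0.003, 2.52]
contact_force: [-0.4, 0.5, 0.3]
grip_width: 1.001
finger_force: 0.0
```

carry_out(rows=[0,0,0,0,0,0.28,1,0,0,0,0,0,0.28,1,0,0,0,0,0,0.28,1,0,0,0,0,0,0.28,1,0,0,0,0,0,0.28,1,0,0,0,0,0,0.28,1,0,0,0,0,0,0.23,1,0,0,0,0,0,0,1])

```text
clock: 10.4
position: [598.2, 110.6, 165.2]
orientation: [-3.138, -0.0, 1.571]
contact_force: [0.2, -0.6, 0.3]
grip_width: 1.001
finger_force: 0.0
```

```bash
python3 - <<'E'
from h import *
r.read_camera('wrist');T=wT();im=snap('wrist','i.png');np.save('i.npy',T)
to(601,111,150,np.pi/2)
Tg=np.load('g.npy'); g=cv2.cvtColor(cv2.imread('pics/g.png'),cv2.COLOR_BGR2GRAY)
p=cv2.cornerSubPix(g,np.array([[[180,112]],[[300,112]],[[193,304]],[[292,304]]],np.float32),(4,4),(-1,-1),(3,50,.01))[:,0]
w=cast('wrist',p,14.5,Tg)[:,:2]; print(p.round(1).tolist(),w.round(1).tolist(),w.mean(0))
for a,b in((0,1),(2,3),(0,2),(1,3)): d=w[b]-w[a];print(np.linalg.norm(d).round(1),np.arctan2(d[1],d[0]).round(3))
E
```

```text
t 10.5 pos [598.6 110.6 165.7] shift [0.003 0.016 0.105] turn [-0.004 -0.     0.005] w 0.997 ff 0.0
[[179.3000030517578, 112.5999984741211], [297.5, 114.5999984741211], [192.8000030517578, 304.29998779296875], [291.5, 302.70001220703125]] [[380.7, 342.0], [393.0, 453.3], [593.0, 321.1], [602.0, 434.2]] [492.15185637 387.63315838]
112.1 1.461
113.4 1.491
213.3 -0.098
209.8 -0.092
```

View pics/i.png

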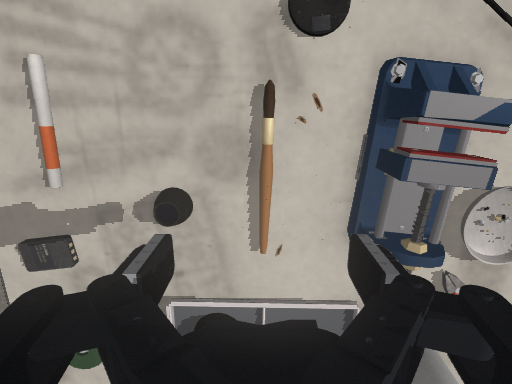

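The brush runs from (269,80) to (265,253). The vise is to the right, its nearest edge at column 350, so I'll go down with the jaws half open.

```bash
python3 - <<'E'
from m import *
Tm['i']=np.load('i.npy'); im['i']=cv2.imread('pics/i.png')
m=blob('i',(250,70,290,260),lambda H,S,V:(S>50)|(V<70),1)
q=cv2.minAreaRect(m.astype(np.float32)); print(q, m[m[:,1].argmin()],m[m[:,1].argmax()])
e=np.array([m[m[:,1].argmin()],m[m[:,1].argmax()]]); w=cast('wrist',e,7,Tm['i']); d=w[0]-w[1]; print(w,w.mean(0),np.linalg.norm(d),np.arctan2(d[1],d[0]))
mb=blob('b',(170,265,315,295),lambda H,S,V:(S>60)|(V<70),1); L,Rr=mb[mb[:,0].argmin()],mb[mb[:,0].argmax()]; print(L,Rr,tri(dict(b=L,i=e[1])),tri(dict(b=Rr,i=e[0])))
c=w.mean(0); to(c[0],c[1],18,np.arctan2(d[1],d[0]))
E
```

```text
((265.74676513671875, 166.4930419921875), (13.241606712341309, 173.20896911621094), 1.569354772567749) [269.  80.] [261. 253.]
[[606.08837742 201.67361592   7.        ]
 [599.54084574  24.52368565   7.        ]] [602.81461158 113.09865078   7.        ] 177.27088866088596 1.533852746597933
[177. 277.] [301. 280.] [599.4  28.6  13.5] [605.9 202.2   9.9]
t 10.5 pos [598.6 110.6 165.7] shift [0.017 0.03  0.985] turn [-0.004  0.     0.079] w 0.997 ff 0.0
```

carry_out(rows=[0.015,0.03,0.1,0,0,0.05,0.5,0,0,0.2,0,0,0,0.5,0,0,0.25,0,0,0,0.5,0,0,0.25,0,0,0,0.5,0,0,0.13,0,0,0,0.5,0,0,0.05,0,0,0,0.5,0,0,0,0,0,0,0.5,0,0,0,0,0,0,0.05,0,0,0,0,0,0,0.05,0,0,0,0,0,0,0.05,0,0,0,0,0,0,0.05,0,0,0,0,0,0,0.05], newtons=30)

```text
clock: 11.7
position: [605.3, 112.9, 21.7]
orientation: [3.138, -0.0, 1.546]
contact_force: [0.1, 0.9, 6.8]
grip_width: 0.131
finger_force: 29.7
```

carry_out(rows=[0,0,-0.1,0,0,0,0.05,0,0,-0.25,0,0,0,0.05,0,0,-0.25,0,0,0,0.05,0,0,-0.1,0,0,0,0.05,0.222,-0.116,0,0,0,0,0.05,0.222,-0.116,0,0,0,0,0.05,0.222,-0.116,0,0,0,0,0.05,0.222,-0.116,0,0,0,0,0.05,0.222,-0.116,0,0,0,-0.25,0.05,0.1,-0.2,0,0,0,-0.25,0.05,0,0,0,0,0,-0.25,0.05,0,0,0,0,0,-0.25,0.05])

```text
clock: 12.9
position: [488.0, 293.9, 124.3]
orientation: [-3.14, -0.0, 2.053]
contact_force: [0.5, -0.1, 0.3]
grip_width: 0.133
finger_force: 29.5
```

carry_out(rows=[0,0,0,0,0,-0.25,0.05,0,0,0,0,0,-0.25,0.05,0,0,0,0,0,-0.25,0.05,0,0,0,0,0,-0.25,0.05,0,0,0,0,0,-0.25,0.05,0,0,0,0,0,-0.25,0.05,0,0,0,0,0,-0.25,0.05,0,0,0,0,0,-0.25,0.05,0,0,0,0,0,0,0.05])

```text
clock: 13.8
position: [489.1, 293.2, 124.5]
orientation: [-3.141, -0.001, 3.046]
contact_force: [-0.5, 0.5, 0.2]
grip_width: 0.124
finger_force: 29.5
```

```bash
python3 - <<'E'
from h import *
r.read_camera('wrist');T=wT();im=snap('wrist','j.png');np.save('j.npy',T)
to(488.4,348.5,25,np.pi-.096)
E
```

```text
t 13.9 pos [489.3 293.3 124.6] shift [0.042 0.366 0.664] turn [-0.001 -0.001 -0.005] w 0.131 ff 29.5
```

View pics/j.png

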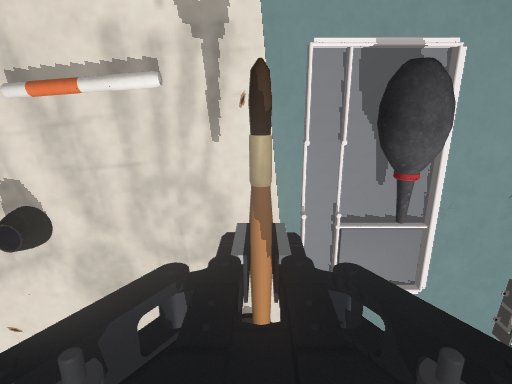

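The brush is held straight (column 260), and the slot's notch lies at rows 143–213. I'll shift over it and lower.

carry_out(rows=[0.021,0.18,0,0,0,0,0.05,0.021,0.18,0,0,0,0,0.05,0,0,0.2,0,0,0,0.05,0,0,0.2,0,0,0,0.05,0,0,0.15,0,0,0,0.05,0,0,0.06,0,0,0,0.05,0,0,0,0,0,0,0.05])

```text
clock: 14.6
position: [487.6, 347.3, 32.0]
orientation: [-3.14, -0.003, 3.045]
contact_force: [-0.4, 0.8, 0.3]
grip_width: 0.13
finger_force: 29.5
```

```bash
python3 - <<'E'
from h import *
to(488.4,348.5,25,np.pi-.096); print(r.state()['contact_force'])
E
```

```text
t 14.6 pos [487.6 347.3  32. ] shift [-0.005  0.009  0.047] turn [-0.003 -0.005 -0.002] w 0.13 ff 29.5
[-0.35766812  0.76862785  0.27935666]
```

carry_out(rows=[0,0.008,0.025,0,0,0,0.05,0,0,0.015,0,0,0,0.05,0,0,0,0,0,0,0.05])

```text
clock: 14.9
position: [489.2, 349.2, 28.1]
orientation: [3.141, 0.001, 3.046]
contact_force: [0.2, 0.5, -0.5]
grip_width: 0.132
finger_force: 29.5
```

carry_out(rows=[0,0,0.013,0,0,0,0.05,0,0,0,0,0,0,0.05])

```text
clock: 15.1
position: [489.4, 349.3, 27.2]
orientation: [3.141, 0.001, 3.046]
contact_force: [-3.1, -1.4, 7.0]
grip_width: 0.134
finger_force: 30.1
```

Contact with the floor, so I'll release and raise.

carry_out(rows=[0,0,0,0,0,0,0.2,0,0,0,0,0,0,0.28,0,0,0,0,0,0,0.28,0,0,-0.1,0,0,0,0.28,0,0,-0.25,0,0,0,0.5,0,0,-0.3,0,0,0,1,0,0,-0.25,0,0,0,1,0,0,0,0,0,0,1])

```text
clock: 15.9
position: [492.4, 350.8, 168.7]
orientation: [3.135, 0.012, 3.046]
contact_force: [1.0, 1.0, 0.7]
grip_width: 0.94
finger_force: 0.0
```

```bash
python3 - <<'E'
from h import *
r.read_camera('wrist');T=wT();im=snap('wrist','k.png');np.save('k.npy',T)
to(505,78.5,160,np.pi-.096)
E
```

```text
t 16.0 pos [489.3 349.3 162.4] shift [-0.277 -1.787  0.014] turn [0.003 0.005 0.   ] w 0.998 ff 0.0
```

View pics/k.png

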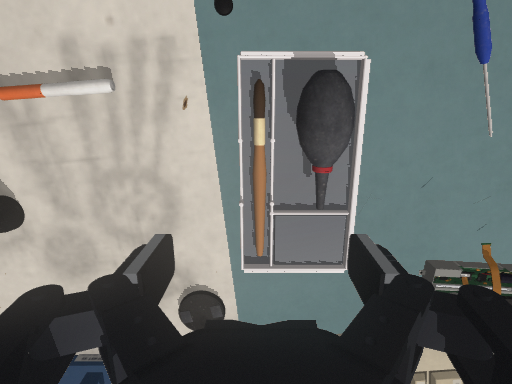

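Brush in slot at (260,80–257), blower in its bay; both fit well. Next, the loupe.

carry_out(rows=[-0.04,-0.255,0,0,0,0,1,-0.04,-0.255,0,0,0,0,1,-0.04,-0.255,0,0,0,0,1,-0.04,-0.255,0,0,0,0,1,-0.04,-0.255,0,0,0,0,1,-0.04,-0.255,0.1,0,0,0,1,-0.04,-0.255,0.1,0,0,0,1,0,0,0,0,0,0,1,0,0,0,0,0,0,1])

```text
clock: 16.9
position: [503.6, 77.9, 128.7]
orientation: [3.141, -0.004, 3.044]
contact_force: [0.0, 0.9, -0.2]
grip_width: 0.996
finger_force: 0.0
```

```bash
cat > l.py <<'E'
from m import *
r.read_camera('wrist');Tm['l']=wT();snap('wrist','l.png');np.save('l.npy',Tm['l']); im['l']=cv2.imread('pics/l.png')
drk=lambda H,S,V:(V<85)
Tm['i']=np.load('i.npy'); im['i']=cv2.imread('pics/i.png')
o={}
for k,b in dict(b=(185,190,240,235),c=(305,190,350,235),i=(140,175,200,235),l=(180,100,340,230)).items():
    c=blob(k,b,drk); e=cv2.minEnclosingCircle(c.astype(np.float32)); o[k]=c.mean(0)
    print('loupe',k,np.round(e[0],1),round(e[1],1),len(c),cast('wrist',[c.mean(0)],14,Tm[k]).round(1),cv2.boundingRect(c.astype(np.int32)))
print(tri(o),tri(dict(b=o['b'],c=o['c'])))
# tray from k
Tk=np.load('k.npy'); g=cv2.cvtColor(cv2.imread('pics/k.png'),cv2.COLOR_BGR2GRAY)
p=cv2.cornerSubPix(g,np.array([[[239,55]],[[368,58]],[[243,271]],[[346,271]]],np.float32),(4,4),(-1,-1),(3,50,.01))[:,0]
w=cast('wrist',p,14.5,Tk)[:,:2]; print(w.round(1).tolist(),w.mean(0))
to(504.7,79,15,np.pi-.096)
E
python3 l.py
```

```text
loupe b [210.6 214.1] 15.4 82 [[505.2  80.3  14. ]] (197, 199, 29, 31)
loupe c [327.5 213.8] 15.7 84 [[504.2  77.5  14. ]] (313, 199, 29, 30)
loupe i [171.8 207.6] 20.7 110 [[508.6  79.6  14. ]] (153, 188, 40, 39)
loupe l [259.6 187.8] 22.3 122 [[504.6  78.2  14. ]] (239, 166, 42, 45)
[506.6  78.5   8.6] [507.1  79.2   7.5]
[[380.8, 341.7], [392.6, 454.1], [593.2, 322.1], [601.5, 434.0]] [492.03152863 387.98010069]
t 17.0 pos [504.5  79.  129.9] shift [-0.002 -0.     0.766] turn [ 0.    -0.002  0.002] w 1.001 ff 0.0
```

carry_out(rows=[-0.012,-0.003,0.15,0,0,0,1,0,0,0.25,0,0,0,1,0,0,0.2,0,0,0,1,0,0,0.12,0,0,0,1,0,0,0.04,0,0,0,1,0,0,0,0,0,0,1,0,0,0,0,0,0,0.3,0,0,0,0,0,0,0.3,0,0,0,0,0,0,0.3,0,0,0,0,0,0,0.3,0,0,0,0,0,0,0.3], newtons=30)

```text
clock: 18.1
position: [507.4, 77.7, 17.6]
orientation: [-3.142, 0.001, 3.046]
contact_force: [-1.6, 1.1, 5.7]
grip_width: 0.403
finger_force: 29.2
```

The width of 0.403 (about 34 mm) suggests a grip on the taper. I'll reopen and go lower.

carry_out(rows=[0,0,0,0,0,0,0.7,0,0,0,0,0,0,0.7,0,0,0.03,0,0,0,0.7,0,0,0,0,0,0,0.7,0,0,0,0,0,0,0.3,0,0,0,0,0,0,0.3,0,0,0,0,0,0,0.3,0,0,0,0,0,0,0.3])

```text
clock: 18.9
position: [507.8, 77.7, 13.1]
orientation: [3.142, 0.002, 3.046]
contact_force: [-1.2, -0.2, 7.3]
grip_width: 0.425
finger_force: 32.9
```

carry_out(rows=[0,0,0,0,0,0,0.6,0,0,0,0,0,0,0.6,0,0,0.025,0,0,0,0.6,0,0,0,0,0,0,0.6,0,0,0,0,0,0,0.3,0,0,0,0,0,0,0.3,0,0,0,0,0,0,0.3,0,0,0,0,0,0,0.3])

```text
clock: 19.7
position: [510.2, 77.6, 12.9]
orientation: [-3.141, 0.005, 3.047]
contact_force: [-9.2, -0.1, 34.3]
grip_width: 0.423
finger_force: 36.0
```

Fingertips are touching the bench now, so I'll reopen, come up 3 mm and regrip.

carry_out(rows=[0,0,-0.01,0,0,0,0.6,0,0,-0.01,0,0,0,0.6,0,0,0,0,0,0,0.6,0,0,0,0,0,0,0.3,0,0,0,0,0,0,0.3,0,0,0,0,0,0,0.3,0,0,0,0,0,0,0.3])

```text
clock: 20.4
position: [508.4, 77.7, 13.0]
orientation: [3.141, 0.003, 3.046]
contact_force: [-2.9, -0.7, 15.9]
grip_width: 0.424
finger_force: 33.1
```

carry_out(rows=[0,0,-0.03,0,0,0,0.3,0,0,-0.1,0,0,0,0.3,0,0,-0.2,0,0,0,0.3,0,0,-0.2,0,0,0,0.3,0,0,-0.15,0,0,0,0.3,0,0,0,0,0,0,0.3])

```text
clock: 21.0
position: [508.5, 77.7, 115.8]
orientation: [3.141, 0.006, 3.046]
contact_force: [-0.5, -0.5, 0.0]
grip_width: 0.415
finger_force: 30.1
```

```bash
python3 - <<'E'
from h import *
yaw=-.096; ex=np.array([np.cos(yaw),np.sin(yaw)]); ey=np.array([-ex[1],ex[0]])
c=np.array([492.2,388.3])
for n,q in dict(loupe=(74,15.5)).items(): print(n,c+q[0]*ex+q[1]*ey)
t=c+74*ex+15.5*ey
to(*t,24,np.pi+yaw)
E
```

```text
loupe [567.34498529 396.63553755]
t 21.0 pos [508.5  77.7 115.8] shift [-0.184  2.154  0.614] turn [0.    0.011 0.001] w 0.415 ff 30.1
```

carry_out(rows=[-0.023,0.269,0,0,0,0,0.3,-0.023,0.269,0,0,0,0,0.3,-0.023,0.269,0,0,0,0,0.3,-0.023,0.269,0,0,0,0,0.3,-0.023,0.269,0,0,0,0,0.3,-0.023,0.269,0,0,0,0,0.3,-0.023,0.269,0,0,0,0,0.3,-0.023,0.269,0,0,0,0,0.3,0,0,0.2,0,0,0,0.3,0,0,0.2,0,0,0,0.3,0,0,0.1,0,0,0,0.3,0,0,0,0,0,0,0.3])

```text
clock: 22.2
position: [562.0, 394.9, 33.2]
orientation: [-3.137, -0.007, 3.046]
contact_force: [0.0, -1.6, -1.1]
grip_width: 0.417
finger_force: 30.2
```

```bash
python3 - <<'E'
from h import *
snap('wrist','n.png')
to(567.3,396.6,24,np.pi-.096); print(r.state()['contact_force'])
E
```

```text
t 22.25 pos [563.7 395.6  35.9] shift [-0.024  0.009  0.079] turn [-0.004 -0.007 -0.   ] w 0.42 ff 30.2
[ 0.65849739 -0.3309227  -0.48421189]
```

View pics/n.png

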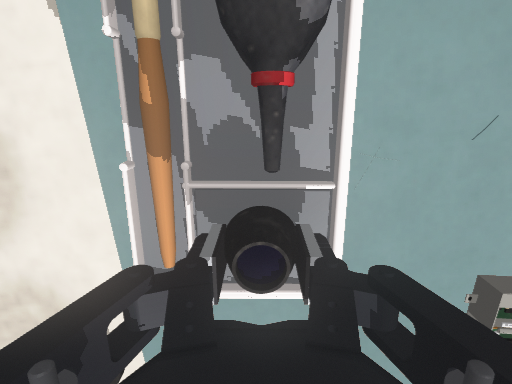

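The loupe is held upright over the pocket at (262,250), and the blower nozzle is clear of the partition. I'll lower it.

carry_out(rows=[-0.02,0.005,0.04,0,0,0,0.3,0,0,0.03,0,0,0,0.3,0,0,0,0,0,0,0.3,0,0,0,0,0,0,0.3])

```text
clock: 22.65
position: [568.3, 397.0, 28.2]
orientation: [3.141, 0.001, 3.046]
contact_force: [-0.1, 0.8, -0.0]
grip_width: 0.42
finger_force: 30.2
```

carry_out(rows=[0,0,0.02,0,0,0,0.3,0,0,0.012,0,0,0,0.3,0,0,0,0,0,0,0.3])

```text
clock: 22.95
position: [568.1, 397.0, 22.8]
orientation: [3.142, 0.0, 3.046]
contact_force: [-0.5, -0.9, -0.3]
grip_width: 0.419
finger_force: 30.2
```

carry_out(rows=[0,0,0.008,0,0,0,0.3,0,0,0,0,0,0,0.3])

```text
clock: 23.15
position: [568.1, 397.0, 22.7]
orientation: [-3.141, -0.0, 3.046]
contact_force: [-2.9, -1.9, 5.9]
grip_width: 0.416
finger_force: 33.4
```

carry_out(rows=[0,0,0,0,0,0,0.5,0,0,0,0,0,0,0.51,0,0,0,0,0,0,0.51,0,0,-0.1,0,0,0,0.51,0,0,-0.3,0,0,0,0.8,0,0,-0.3,0,0,0,1,0,0,-0.25,0,0,0,1,0,0,0,0,0,0,1])

```text
clock: 23.95
position: [571.8, 398.9, 173.6]
orientation: [3.134, 0.012, 3.046]
contact_force: [0.2, -0.3, 1.0]
grip_width: 1.001
finger_force: 0.0
```

```bash
python3 - <<'E'
from m import *
r.read_camera('wrist');T=wT();snap('wrist','o.png'); np.save('o.npy',T)
g=cv2.imread('pics/o.png')
# dark contours in pocket region
h=cv2.cvtColor(g,cv2.COLOR_BGR2HSV); m=(h[:,:,2]<70).astype('uint8')
for c in cv2.findContours(m,0,1)[0]:
    if 150<cv2.contourArea(c)<9000:
        q=cv2.boundingRect(c); u=c[:,0].mean(0); w=cast('wrist',[u],22,T)[0]; print(q,cv2.contourArea(c),w.round(1), 'tray',[ (w[0]-492.2)*.9954-(w[1]-388.3)*.0958, (w[0]-492.2)*.0958+(w[1]-388.3)*.9954])
# pen ends in c
for k,b in dict(b=(200,112,350,140),c=(340,112,470,140)).items():
    hh=cv2.cvtColor(im[k],cv2.COLOR_BGR2HSV)[b[1]:b[3],b[0]:b[2]]
    H,S,V=cv2.split(hh); mm=(((V>205)&(S<30))|((S>120)&(V>90))).astype('uint8'); mm=cv2.morphologyEx(mm,cv2.MORPH_OPEN,np.ones((3,3)))
    c=max(cv2.findContours(mm,0,1)[0],key=cv2.contourArea)[:,0].astype(np.float32)+np.float32([b[0],b[1]])
    q=cv2.minAreaRect(c); L,Rr=c[c[:,0].argmin()],c[c[:,0].argmax()]; print(k,q,L,Rr,cast('wrist',[L,Rr,q[0]],6,Tm[k]).round(1).tolist(),np.median(V),np.median(S))
E
```

```text
(457, 202, 30, 28) 432.5 [628.8 608.1  22. ] tray [np.float64(114.94762562867996), np.float64(231.84819301126916)]
(388, 202, 62, 18) 534.0 [621.7 558.9  22. ] tray [np.float64(112.533488011773), np.float64(182.2028887104048)]
(239, 153, 40, 40) 1163.0 [566.6 397.6  22. ] tray [np.float64(73.14960023738462), np.float64(16.403818378638427)]
(502, 124, 10, 38) 229.5 [559.8 634.6  22. ] tray [np.float64(43.66011312111851), np.float64(251.62310468082612)]
(254, 85, 13, 44) 183.5 [506.2 404.9  22. ] tray [np.float64(12.372056921929484), np.float64(17.91450301091518)]
(231, 0, 61, 79) 2598.5 [446.7 414.4  22. ] tray [np.float64(-47.83251639200517), np.float64(21.651598191772372)]
(188, 0, 13, 29) 244.5 [425.9 357.2  22. ] tray [np.float64(-62.99964052658888), np.float64(-37.27651326775986)]
b ((256.49554443359375, 125.12484741210938), (33.26450729370117, 9.422563552856445), 2.045408248901367) [240. 121.] [273. 129.] [[387.1, 120.0, 6.0], [396.7, 160.6, 6.0], [392.1, 140.3, 6.0]] 161.0 26.0
c ((388.0, 124.5), (9.0, 38.0), 90.0) [369. 120.] [407. 128.] [[385.6, 122.4, 6.0], [395.2, 170.3, 6.0], [391.0, 146.3, 6.0]] 161.5 26.0
```

The loupe sits at tray (73, 16), centred in its pocket. Next, the pen.

carry_out(rows=[0.146,-0.241,0,0,0,0,1,0.146,-0.241,0,0,0,0,1,0.146,-0.241,0,0,0,0,1,0.146,-0.241,0,0,0,0,1,0.146,-0.241,0,0,0,0,1,0.146,-0.241,0,0,0,0,1,0.146,-0.241,0,0,0,0,1,0,0,0,0,0,0.26,1,0,0,0,0,0,0.26,1,0,0,0,0,0,0.26,1,0,0,0,0,0,0.26,1,0,0,0,0,0,0.26,1])

```text
clock: 25.25
position: [390.0, 159.5, 162.6]
orientation: [-3.139, -0.002, 2.39]
contact_force: [-0.5, 1.2, -0.3]
grip_width: 0.998
finger_force: 0.0
```

carry_out(rows=[0,0,0,0,0,0.275,1,0,0,0,0,0,0.275,1,0,0,0,0,0,0.275,1,0,0,0,0,0,0.275,1,0,0,0,0,0,0.275,1,0,0,0,0,0,0.275,1,0,0,0,0,0,0,1,0,0,0,0,0,0,1])

```text
clock: 26.05
position: [390.5, 159.6, 163.2]
orientation: [-3.139, 0.0, 1.574]
contact_force: [1.4, 0.1, 0.1]
grip_width: 0.997
finger_force: 0.0
```

```bash
cat > p.py <<'E'
from m import *
r.read_camera('wrist');Tm['p']=wT();snap('wrist','p.png');np.save('p.npy',Tm['p']); im['p']=cv2.imread('pics/p.png')
for k,b in dict(c=(340,112,470,140),p=(180,30,340,300)).items():
    hh=cv2.cvtColor(im[k],cv2.COLOR_BGR2HSV)[b[1]:b[3],b[0]:b[2]]; H,S,V=cv2.split(hh)
    print(k,[np.percentile(V,q) for q in (5,50,90,95,98,99)])
    for th in (172,180,190):
        mm=(((V>th)&(S<22))|((S>120)&(V>90))).astype('uint8'); mm=cv2.morphologyEx(mm,cv2.MORPH_CLOSE,np.ones((5,5))); mm=cv2.morphologyEx(mm,cv2.MORPH_OPEN,np.ones((3,3)))
        c=max(cv2.findContours(mm,0,1)[0],key=cv2.contourArea)[:,0].astype(np.float32)+np.float32([b[0],b[1]])
        q=cv2.minAreaRect(c); v=cv2.boxPoints(q); e=[(v[i]+v[(i+1)%4])/2 for i in range(4)]
        w=cast('wrist',e,6,Tm[k]); i=0 if np.linalg.norm(w[0]-w[2])>np.linalg.norm(w[1]-w[3]) else 1
        d=w[i]-w[i+2]; print(th,np.round(q,1) if 0 else np.round(q[0],1),np.round(q[1],1),'len',np.linalg.norm(d).round(1),'mid',((w[i]+w[i+2])/2).round(1),'yaw',(np.arctan2(d[1],d[0])%np.pi).round(3))
to(391,160,17,np.pi/2)
E
python3 p.py
```

```text
c [np.float64(108.0), np.float64(161.5), np.float64(190.0), np.float64(201.0), np.float64(213.0), np.float64(217.0)]
172 [402.6 125. ] [101.1   9.8] len 124.8 mid [390.7 164.6   6. ] yaw 1.547
180 [403.  124.9] [100.1   9.6] len 123.4 mid [390.6 165.1   6. ] yaw 1.553
190 [404.  124.9] [98.   9.5] len 120.9 mid [390.6 166.3   6. ] yaw 1.555
p [np.float64(122.0), np.float64(177.0), np.float64(185.0), np.float64(187.0), np.float64(189.0), np.float64(193.0)]
172 [262.  172.9] [ 11.3 122.3] len 125.8 mid [392.4 159.4   6. ] yaw 1.536
180 [262.  172.4] [ 11.2 121.2] len 124.6 mid [392.4 159.9   6. ] yaw 1.538
190 [262.  169.9] [ 11.2 116.1] len 118.8 mid [392.5 162.8   6. ] yaw 1.541
t 26.15 pos [390.8 159.6 163.6] shift [0.003 0.002 0.977] turn [-0.002  0.     0.004] w 1.003 ff 0.0
```

carry_out(rows=[0.012,0.009,0.1,0,0,0.05,0.6,0,0,0.25,0,0,0,0.6,0,0,0.25,0,0,0,0.5,0,0,0.2,0,0,0,0.5,0,0,0.12,0,0,0,0.5,0,0,0.052,0,0,0,0.5,0,0,0,0,0,0,0.5,0,0,0,0,0,0,0.05,0,0,0,0,0,0,0.05,0,0,0,0,0,0,0.05,0,0,0,0,0,0,0.05,0,0,0,0,0,0,0.05], newtons=30)

```text
clock: 27.35
position: [393.8, 161.7, 19.6]
orientation: [3.139, -0.0, 1.546]
contact_force: [-1.9, -0.3, 6.2]
grip_width: 0.118
finger_force: 29.7
```

carry_out(rows=[0,0,-0.1,0,0,0,0.05,0,0,-0.25,0,0,0,0.05,0,0,-0.25,0,0,0,0.05,0,0,-0.1,0,0,0,0.05,-0.168,0.233,0,0,0,0,0.05,-0.168,0.233,0,0,0,0,0.05,-0.168,0.233,0,0,0,0,0.05,-0.168,0.233,0,0,0,0,0.05,-0.168,0.233,0,0,0,0,0.05,-0.168,0.233,0,0,0,0,0.05,0,0,0,0,0,-0.25,0.05,0,0,0,0,0,-0.25,0.05])

```text
clock: 28.55
position: [599.3, 4.0, 123.3]
orientation: [3.141, 0.0, 1.799]
contact_force: [-0.1, 0.0, 0.3]
grip_width: 0.12
finger_force: 29.5
```

carry_out(rows=[0,0,0,0,0,-0.26,0.05,0,0,0,0,0,-0.27,0.05,0,0,0,0,0,-0.27,0.05,0,0,0,0,0,-0.27,0.05,0,0,0,0,0,-0.27,0.05,0,0,0,0,0,-0.27,0.05,0,0,0,0,0,-0.27,0.05,0,0,0,0,0,-0.27,0.05,0,0,0,0,0,-0.27,0.05,0,0,0,0,0,-0.27,0.05,0,0,0,0,0,0,0.05,0,0,0,0,0,0,0.05])

```text
clock: 29.75
position: [598.4, 5.1, 123.5]
orientation: [-3.142, 0.0, 3.138]
contact_force: [0.3, 0.1, -0.4]
grip_width: 0.119
finger_force: 29.6
```

```bash
python3 - <<'E'
from m import *
r.read_camera('wrist');T=wT();snap('wrist','q.png');np.save('q.npy',T)
to(604,-132.5,23,np.pi)
E
```

```text
t 29.85 pos [598.4   5.1 123.4] shift [-0.04  -0.917  0.669] turn [-0.     0.    -0.005] w 0.116 ff 29.6
```

View pics/q.png

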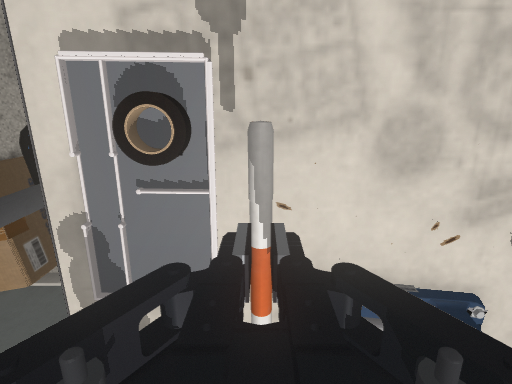

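The tray in view q: near corners (58,58) and (210,57), slot notches from row 154 to 228, partition at row 191, tape at (151,130). The pen is held straight at column 260.

```bash
python3 - <<'E'
from m import *
T=np.load('q.npy'); g=cv2.cvtColor(cv2.imread('pics/q.png'),cv2.COLOR_BGR2GRAY)
p=cv2.cornerSubPix(g,np.array([[[58,58]],[[210,57]]],np.float32),(4,4),(-1,-1),(3,50,.01))[:,0]; w=cast('wrist',p,14.5,T); print(p,w.round(1).tolist(),(w[0]+w[1])[:2]/2)
o=cast('wrist',[(72,154),(85,228)],14.5,T); i=cast('wrist',[(112,154),(123,226)],12,T); print(o.round(1).tolist(),i.round(1).tolist())
print('slot mid',(o.mean(0)+i.mean(0))/2)
# right outer edge line, sample rows
hsv=cv2.cvtColor(cv2.imread('pics/q.png'),cv2.COLOR_BGR2HSV)
for row in (90,150,190,220):
    L=hsv[row,195:235]; print(row,L[:,2].tolist())
E
```

```text
[[ 57.64601   57.781227]
 [207.65312   60.38446 ]] [[496.3, -146.7, 14.5], [498.2, -34.1, 14.5]] [497.22384361 -90.40944369]
[[569.0, -148.6, 14.5], [634.3, -148.5, 14.5]] [[569.4, -117.1, 12.0], [633.5, -116.2, 12.0]]
slot mid [ 601.55476513 -132.61064802   13.25      ]
90 [115, 116, 117, 116, 117, 116, 117, 117, 116, 118, 146, 210, 230, 225, 228, 229, 232, 219, 181, 178, 180, 183, 186, 188, 187, 134, 128, 127, 127, 126, 125, 125, 123, 125, 125, 125, 126, 129, 129, 131]
150 [118, 117, 117, 118, 118, 119, 117, 117, 119, 118, 118, 89, 108, 200, 231, 225, 226, 228, 230, 203, 185, 185, 184, 183, 183, 181, 181, 183, 185, 186, 186, 185, 185, 186, 189, 188, 191, 194, 192, 193]
190 [127, 127, 127, 126, 126, 126, 127, 127, 127, 126, 130, 130, 129, 130, 191, 230, 223, 226, 228, 231, 217, 208, 207, 207, 206, 207, 206, 206, 205, 204, 203, 203, 204, 204, 204, 205, 206, 207, 209, 209]
220 [117, 117, 117, 118, 119, 118, 118, 119, 119, 118, 119, 119, 119, 120, 118, 184, 229, 224, 226, 228, 232, 214, 211, 211, 210, 210, 210, 209, 209, 209, 210, 211, 211, 211, 212, 212, 212, 213, 213, 213]
```

carry_out(rows=[-0.006,-0.229,0,0,0,0,0.05,-0.006,-0.229,0,0,0,0,0.05,-0.006,-0.229,0,0,0,0,0.05,-0.006,-0.229,0,0,0,0,0.05,0,0,0.2,0,0,0,0.05,0,0,0.2,0,0,0,0.05,0,0,0.15,0,0,0,0.05,0,0,0.06,0,0,0,0.05,0,0,0,0,0,0,0.05,0,0,0,0,0,0,0.05])

```text
clock: 30.85
position: [602.8, -132.6, 33.0]
orientation: [-3.141, 0.002, 3.141]
contact_force: [0.8, -0.5, 0.2]
grip_width: 0.119
finger_force: 29.6
```

carry_out(rows=[0,0,0.03,0,0,0,0.05,0,0,0.02,0,0,0,0.05,0,0,0,0,0,0,0.05])

```text
clock: 31.15
position: [602.7, -132.5, 25.2]
orientation: [-3.141, 0.002, 3.141]
contact_force: [-0.3, 0.1, 1.7]
grip_width: 0.118
finger_force: 29.7
```

carry_out(rows=[0,0,0.009,0,0,0,0.05,0,0,0,0,0,0,0.05])

```text
clock: 31.35
position: [602.8, -132.6, 25.2]
orientation: [-3.141, 0.001, 3.141]
contact_force: [-3.7, 0.9, 11.3]
grip_width: 0.12
finger_force: 30.5
```

carry_out(rows=[0,0,-0.005,0,0,0,0.2,0,0,0,0,0,0,0.28,0,0,0,0,0,0,0.28,0,0,-0.1,0,0,0,0.28,0,0,-0.3,0,0,0,0.6,0,0,-0.3,0,0,0,1,0,0,-0.23,0,0,0,1,0,0,0,0,0,0,1,0,0,0,0,0,0,1])

```text
clock: 32.25
position: [602.5, -132.5, 165.0]
orientation: [-3.141, 0.003, 3.141]
contact_force: [0.5, 0.3, -1.8]
grip_width: 1.001
finger_force: 0.0
```

```bash
python3 - <<'E'
from m import *
r.read_camera('wrist');T=wT();snap('wrist','u.png');np.save('u.npy',T)
to(405,-73,150,2.531)
h=cv2.cvtColor(cv2.imread('pics/u.png'),cv2.COLOR_BGR2HSV); H,S,V=cv2.split(h)
def tray(p): 
    w=cast('wrist',np.float32(p),14.5,T); return (w-[602.3,-91.8,0]).round(1).tolist()
m=((S>120)&(V>90)&((H<20)|(H>170))).astype('uint8')
for c in cv2.findContours(m,0,1)[0]:
    if cv2.contourArea(c)>80: q=cv2.minAreaRect(c.astype(np.float32)); print('orange',np.round(q[0],1),np.round(q[1],1),q[2],tray([q[0]]))
print('row profile through slot'); 
for row in (110,150,190): print(row,''.join('%4d'%v for v in V[row,205:300:2]))
E
```

```text
t 32.35 pos [ 601.  -131.9  162. ] shift [1.307 0.391 0.084] turn [ 1.00e-03 -5.00e-03  1.22e+00] w 1.001 ff 0.0
orange [260. 202.] [10. 40.] 0.0 [[24.4, -40.4, 14.5]]
row profile through slot
110  226 226 226 226 227 227 227 228 229 229 227 227 228 229 230 231 231 170 157 243 142 135 136 101  96  96  96  95  95  94  96 135 135 135 134 177 239 135 136 135  99  93  30  41  43  42  40  41
150  225 227 227 227 228 228 227 227 228 227 227 226 225 224 220 213 206 201 139 240 152 137 138 136 102 184 223 237 245 243 232 143 136 136 127 242 145 136 135 135 136 135 135 136 134 135 135 134
190  118 224 223 222 223 223 223 222 222 221 220 215 212 212 211 208 204 148 141 239 151 138 137 137 138 144 188 213 224 220 197 134 137 136 224 204 136 136 136 136 136 135 136 136 135 135 135 135
```

The pen's band is at tray y = -40.4, square in the slot. Now the spool.

carry_out(rows=[0.261,0.078,0,0,0,0,1,0.261,0.078,0,0,0,0,1,0.261,0.078,0,0,0,0,1,0.261,0.078,0,0,0,0,1,0.261,0.078,0,0,0,0,1,0,0,0,0,0,0.244,1,0,0,0,0,0,0.244,1,0,0,0,0,0,0.244,1,0,0,0,0,0,0.244,1,0,0,0,0,0,0.244,1,0,0,0,0,0,0,1,0,0,0,0,0,0,1])

```text
clock: 33.55
position: [405.6, -73.3, 162.2]
orientation: [-3.141, -0.002, 2.533]
contact_force: [-0.3, -0.0, -0.1]
grip_width: 1.001
finger_force: 0.0
```

```bash
python3 - <<'E'
from m import *
r.read_camera('wrist');Tm['s']=wT();snap('wrist','s.png');np.save('s.npy',Tm['s']); im['s']=cv2.imread('pics/s.png')
grn=lambda H,S,V:(S>35)&(H>40)&(H<100)&(V<130)
to(405,-73,17,2.531); o={}
for k,b in dict(c=(170,105,240,165),d=(280,100,350,170),s=(180,90,340,250)).items():
    c=blob(k,b,grn); hull=cv2.convexHull(c.astype(np.float32)); e=cv2.fitEllipse(hull); ce=cv2.minEnclosingCircle(hull)
    # hub: bright spot within
    x,y,w,h=cv2.boundingRect(c.astype(np.int32)); V=cv2.cvtColor(im[k],cv2.COLOR_BGR2GRAY)
    yy,xx=np.mgrid[0:384,0:512]; mk=(np.hypot(xx-e[0][0],yy-e[0][1])<12)&(V>140); hub=np.array([xx[mk].mean(),yy[mk].mean()])
    print(k,'ell',np.round(e[0],1),np.round(e[1],1),'circ',np.round(ce[0],1),round(ce[1],1),'hub',hub.round(1),mk.sum(),cast('wrist',[e[0],hub],38,Tm[k]).round(1).tolist()); o[k]=hub
print('hub tri',tri(o),tri({k:o[k] for k in 'ds'}))
E
```

```text
t 33.65 pos [405.9 -73.5 162.7] shift [ 0.005 -0.001  0.971] turn [-0.    -0.003  0.003] w 1.005 ff 0.0
c ell [207.2 137.9] [46.5 49.1] circ [207.4 137.7] 24.6 hub [205.7 137.6] 101 [[404.1, -70.9, 38.0], [403.8, -72.6, 38.0]]
d ell [319.1 137.8] [46.4 49.1] circ [318.9 137.5] 24.5 hub [320.2 138.7] 142 [[403.7, -75.3, 38.0], [404.8, -74.0, 38.0]]
s ell [260. 181.] [57.9 62.6] circ [260.1 180.7] 31.3 hub [258.5 182.4] 151 [[403.4, -71.5, 38.0], [403.6, -73.4, 38.0]]
hub tri [404.5 -73.5  34.9] [404.6 -73.6  35.5]
```

carry_out(rows=[0.01,-0.004,0.1,0,0,0,1,0,0,0.25,0,0,0,1,0,0,0.25,0,0,0,1,0,0,0.2,0,0,0,1,0,0,0.12,0,0,0,1,0,0,0.05,0,0,0,1,0,0,0,0,0,0,1,0,0,0,0,0,0,0.45,0,0,0,0,0,0,0.45,0,0,0,0,0,0,0.45,0,0,0,0,0,0,0.45,0,0,0,0,0,0,0.45], newtons=50)

```text
clock: 34.85
position: [405.7, -73.8, 19.2]
orientation: [3.141, 0.002, 2.531]
contact_force: [-1.2, -0.5, 6.7]
grip_width: 0.612
finger_force: 52.3
```

carry_out(rows=[0,0,-0.05,0,0,0,0.45,0,0,-0.2,0,0,0,0.45,0,0,-0.25,0,0,0,0.45,0,0,-0.2,0,0,0,0.45,-0.227,0.154,0,0,0,0,0.45,-0.227,0.154,0,0,0,0,0.45,-0.227,0.154,0,0,0,0,0.45,-0.227,0.154,0,0,0,0,0.45,-0.227,0.154,0,0,0,0,0.45,-0.227,0.154,0,0,0,0,0.45,0,0,0,0,0,0.22,0.45,0,0,0,0,0,0.22,0.45])

```text
clock: 36.05
position: [652.1, -76.7, 122.5]
orientation: [-3.141, -0.001, 2.307]
contact_force: [0.6, -0.8, -2.7]
grip_width: 0.609
finger_force: 53.9
```

carry_out(rows=[0,0,0,0,0,0.22,0.45,0,0,0,0,0,0.22,0.45,0,0,0,0,0,0,0.45,0,0,0,0,0,0,0.45])

```text
clock: 36.45
position: [651.3, -76.8, 122.9]
orientation: [-3.141, -0.0, 2.093]
contact_force: [0.3, -0.0, -1.7]
grip_width: 0.617
finger_force: 53.9
```

```bash
python3 - <<'E'
from m import *
r.read_camera('wrist');T=wT();snap('wrist','v.png');np.save('v.npy',T)
to(652.3,-76.3,25,2.094)
im=cv2.imread('pics/v.png'); h=cv2.cvtColor(im,cv2.COLOR_BGR2HSV); H,S,V=cv2.split(h)
m=((S>35)&(H>40)&(H<100)&(V<130)).astype('uint8'); m=cv2.morphologyEx(m,2,np.ones((3,3)))
for c in cv2.findContours(m,0,1)[0]:
    if cv2.contourArea(c)>300: print(cv2.boundingRect(c),cv2.contourArea(c))
t=cv2.cvtColor(r.read_camera('top'),cv2.COLOR_RGB2BGR); cv2.imwrite('pics/top1.png',t)
E
```

```text
t 36.55 pos [651.4 -76.8 122.9] shift [-0.     0.007  0.653] turn [-0.    -0.    -0.003] w 0.612 ff 53.9
(200, 189, 123, 135) 12534.0
```

carry_out(rows=[0,0.007,0.2,0,0,0,0.45,0,0,0.2,0,0,0,0.45,0,0,0.15,0,0,0,0.45,0,0,0.06,0,0,0,0.45,0,0,0,0,0,0,0.45,0,0,0,0,0,0,0.45])

```text
clock: 37.2
position: [653.3, -76.7, 32.5]
orientation: [3.14, 0.001, 2.091]
contact_force: [0.5, -0.4, -1.5]
grip_width: 0.616
finger_force: 53.9
```

carry_out(rows=[0,0,0.03,0,0,0,0.45,0,0,0.018,0,0,0,0.45,0,0,0,0,0,0,0.45])

```text
clock: 37.5
position: [653.1, -76.6, 24.8]
orientation: [3.14, 0.001, 2.091]
contact_force: [1.6, -0.1, -0.8]
grip_width: 0.614
finger_force: 54.0
```

carry_out(rows=[0,0,0.009,0,0,0,0.45,0,0,0,0,0,0,0.45])

```text
clock: 37.7
position: [653.2, -76.5, 24.8]
orientation: [3.141, 0.001, 2.091]
contact_force: [-4.1, 0.3, 7.8]
grip_width: 0.613
finger_force: 54.9
```

carry_out(rows=[0,0,-0.004,0,0,0,0.66,0,0,0,0,0,0,0.69,0,0,0,0,0,0,0.69,0,0,-0.05,0,0,0,0.69,0,0,-0.1,0,0,0,0.75,0,0,-0.2,0,0,0,1,0,0,-0.3,0,0,0,1,0,0,-0.3,0,0,0,1,0,0,0,0,0,0,1,0,0,0,0,0,0,1])

```text
clock: 38.7
position: [653.6, -76.7, 169.0]
orientation: [3.138, 0.004, 2.091]
contact_force: [-0.1, -0.9, -1.3]
grip_width: 1.0
finger_force: 0.0
```

```bash
python3 - <<'E'
from m import *
r.read_camera('wrist');T=wT();snap('wrist','w.png');Tm['w']=T; im['w']=cv2.imread('pics/w.png')
s=r.state(); print(s['position'],s['contact_force'])
h=cv2.cvtColor(im['w'],cv2.COLOR_BGR2HSV); H,S,V=cv2.split(h)
m=((S>35)&(H>40)&(H<100)&(V<130)).astype('uint8'); m=cv2.morphologyEx(m,2,np.ones((3,3)))
c=max(cv2.findContours(m,0,1)[0],key=cv2.contourArea); hull=cv2.convexHull(c).astype(np.float32); e=cv2.fitEllipse(hull)
print(np.round(e[0],1),np.round(e[1],1),'spool tray xy',(cast('wrist',[e[0]],43.5,T)[0]-[602.3,-91.8,0]).round(1))
# tape, orange band
m=((S>120)&(V>90)&((H<20)|(H>170))).astype('uint8')
for c in cv2.findContours(m,0,1)[0]:
    if cv2.contourArea(c)>60: q=cv2.minAreaRect(c.astype(np.float32)); print('orange',np.round(q[0],1),np.round(q[1],1),(cast('wrist',[q[0]],14,T)[0]-[602.3,-91.8,0]).round(1))
# top-view change check for cap, battery, tape between first and now
a=cv2.imread('pics/top0.png').astype(int); b=cv2.cvtColor(r.read_camera('top'),cv2.COLOR_RGB2BGR).astype(int)
for n,(x,y,q) in dict(cap=(274,157,9),batt=(346,248,8),tape=(381,193,9)).items():
    A,B=a[y-q:y+q,x-q:x+q].sum(2)<250,b[y-q:y+q,x-q:x+q].sum(2)<250
    print(n,[ [k.sum(),np.argwhere(k).mean(0).round(1).tolist()] for k in (A,B)])
E
```

```text
[651.74747095 -76.17257178 165.17256371] [-0.51109113  0.31941449 -0.10311985]
[260.9 181.5] [58.3 62.8] spool tray xy [49.7 18.6 43.5]
orange [413.4 239.9] [12.7 67.9] [224.2  36.9  14. ]
orange [433.5 246.5] [13. 81.] [247.3  41.5  14. ]
orange [210.3 210.3] [40.4 11.4] [ 23.9 -40.1  14. ]
cap [[np.int64(188), [9.9, 8.7]], [np.int64(188), [9.9, 8.7]]]
batt [[np.int64(146), [8.0, 8.1]], [np.int64(146), [8.0, 8.1]]]
tape [[np.int64(273), [9.0, 8.5]], [np.int64(189), [8.5, 5.7]]]
```

```bash
python3 - <<'E'
from m import *
Tm['w']=wT()
for k,f in (('q',np.load('q.npy')),('w',Tm['w'])):
    i=cv2.imread(f'pics/{k}.png'); V=cv2.cvtColor(i,cv2.COLOR_BGR2GRAY)
    m=cv2.morphologyEx((V<60).astype('uint8'),2,np.ones((3,3)))
    for c in cv2.findContours(m,0,1)[0]:
        if 900<cv2.contourArea(c)<8000:
            w=cast('wrist',[cv2.minEnclosingCircle(c.astype(np.float32))[0]],20,f)[0]; print(k,cv2.boundingRect(c),cv2.contourArea(c),(w-[602.3,-91.8,0]).round(1))
E
```

```text
q (113, 91, 78, 74) 4490.5 [-55.   11.9  20. ]
w (369, 136, 44, 37) 942.5 [143.2  97.8  20. ]
w (128, 96, 66, 62) 3160.5 [-55.4  14.3  20. ]
w (437, 0, 75, 61) 1606.5 [141.  217.5  20. ]
w (361, 0, 71, 131) 2124.5 [115.1 171.5  20. ]
```

```bash
python3 -c "
from workcell import r
print(r.finish_job())"
```

```text
the job is handed in; nothing more can be done
None
```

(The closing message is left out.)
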